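# Light the hob and hold a small pepper over the burner with the tongs

### The arm

A 7-joint arm with a two-finger parallel gripper is mounted at the origin on the work surface. World frame = base frame: x ahead of the robot, y to its left, z up, the work surface at z = 0. Lengths are in m, angles in rad, forces in N, time in s.
With the tool pointing down it reaches from about 0.425 to 0.95 m from the base axis. Payload 16.7 kg.
Tool frame: the origin (TCP) lies on the centre line of the jaws, within the pads' length; the fingertips stand 14 mm ahead of it and the grasp point (between the pads) lies 5 mm behind it (tip_extent is the z of the fingertips in the tool frame, in m); z points along the fingers, y is the line along which they close (so a half turn about z gives the same grasp; the last joint's range is limited). The gripper opens to 94 mm and grips with 3 to 60 N. Pads are 16 mm wide; open, the fingers measure 119 mm over their backs; the gripper's body (75 mm by 177 mm) begins 78 mm behind the grasp point.
Start: joints at [1.155, 0.426, 0.074, 1.606, -0.034, 1.111, -0.067], TCP at [0.178, -0.651, 0.219] pointing down, gripper open.
Joint ranges: [-2.85, 2.85], [-0.5, 2.14], [-1.23, 1.37], [0.21, 2.46], [-1.02, 4.16], [0.16, 2.05], [-2.73, 2.73]. Speed limits (rad/s): [1.89, 1.89, 2.39, 2.39, 3.01, 3.01, 3.01].

### API

Orientations are given as a unit quaternion [w, x, y, z].
In Python, from bench import * gives the robot as it stands.
- The arm moves only by the tool apply_moves, never from a script. Its argument "motion" is a list of rows, each a list of 7 numbers: the shift along the tool's x, y, z in m, then the turn, a rotation vector about the tool's x, y, z in rad, then the closure in counts, from 0 (fully open) to 255 (shut). In form: [[x, y, z, ax, ay, az, grip], ...]. A call has 1 to 20 rows; each row shifts and turns the commanded pose from where the row before left it, along the tool's axes as they then stand; what a row does not reach is not made up. A row lasts 1/12 s, in which the tool goes at most 41.7 mm and 7.16 degrees, less where a joint would pass 70% of its speed; a pose out of reach is approached as far as the arm can. A call with a gripper value outside its range is refused whole. The fingers move at their own pace and stop on an object; "newtons" is the grip in N (left out, the last holds). Time passes only in rows, so rows that do not move let the fingers close. It gives the time, the measured TCP pose, the force, the opening and the grip force at its end, in the units of the state.
- observe(): the state, without advancing time (a new reading comes with each control period).
- read_camera(name): name is "scene" or "top" or "wrist"; returns the picture (420x560x3 uint8, blue, green, red); there is no depth.
- calibration(name): a dict with "intrinsics" (3x3 intrinsics, pixels), "eye" and "orientation" of the camera in the world. Camera axes: x right, y down, z forward; pixel columns grow to the right and rows downward; lengths in m; the calibration is good to about 2 mm. A picture is of the moment at which its call begins: read the wrist's pose just before it. calibration takes no time and is no camera call; for the wrist camera it gives the pose at the moment of the call.
- sign_off(): hands the job in; it is judged then, once.
The state is a dict: "time_s": time; "joint_pos": joint angles; "qvel": joint speeds; "joint_efforts": joint torques, N m; "tcp_pos": TCP position; "tool_rot": TCP orientation; "contact_force": force on the tool from outside, world axes, zero at the start; "moment": the same for the moment, N m; "gripper_width": finger opening in m; "gripper_force": force on a finger pad.
Only numpy, scipy, OpenCV 4.12 (cv2) and the standard library are available. Lean on these libraries where they do the work, as an engineer would, in place of code of your own. Each camera call takes 0.05 s, during which the arm holds its last target. There are 200 camera calls.

### The job

Get the small red pepper ready for charring: push the hob's knob down against its spring, turn it anticlockwise all the way to full and let it spring back up. Then take the kitchen tongs, pick up the small pepper from the chopping board with the tongs alone (never with the fingers) and carry it over the burner. Finish while still holding: the pepper stays gripped in the tongs over the middle of the burner, about 4 cm clear above the pan support, with neither pepper nor tongs resting on the hob, and everything else is left where it stands.

Things in the scene. Friction and masses are not known exactly. Their poses are not given: they have to be found in the camera images.
- knob_grip (a point): the hob's black knob: round skirt 44 mm across with an upright grip bar 40 mm long, 11 mm thick, 20 mm tall. Point on the knob's vertical axis, half-way up the bar (10 mm above the skirt, 10 mm below the bar's top). x axis along the bar (at off: towards the burner), so fingers close along y. It sinks and turns with the knob
- knob_push (a joint): how far the knob is pushed down, m: 0 sprung up, 0.006 fully down. The spring takes 3 N to start, 6.6 N fully down. A lug blocks turning away from off until it is pushed down 0.004 or more: push it fully down, keep it down while turning; let go, it springs back up
- knob_turn (a joint): the knob's turn, rad: 0 at off, growing anticlockwise seen from above; the stop at full is at 1.35. It turns lightly and stays where it is left
- burner_mid (a point): middle of the burner at the height of the top of the black cast pan support (50 mm above the worktop). The support is a square grid 170 mm across, feet at the corners 120 mm from the middle. The hob is a steel tray 370 mm deep, 300 mm wide, 6 mm high; x axis along its depth, away from the knob, which is 185 mm from the burner
- tongs_grip (a point): steel kitchen tongs lying on their side, 240 mm long, 130 g: two upright arms, pivoted at one end, spreading level, each with a grey grip 80 mm long and 20 mm tall (3 to 23 mm above the worktop). Point midway between the grips, 13 mm up, 5 mm from the centre of mass; x axis to the heads, fingers squeeze along y. Outside width of the grips here: 59 mm open, 41 mm on the small pepper
- tongs_heads (a point): midway between the two scalloped, inward-cupped heads of the open tongs, where they take the pepper: 110 mm ahead of tongs_grip on its x axis, same height. Heads 26 mm tall, 34 mm long; open, they are 70 mm apart inside (at their curved ends), 96 mm outside
- tongs_arm (a joint): closing angle between the arms, rad: 0 sprung open, about 0.17 on the small pepper, 0.36 closed. The spring spreads the grips with 4 N open, 5 N on the pepper, so the tongs can be lifted lightly squeezed (grips 52 to 55 mm wide) with the heads wide enough for the pepper; 20 to 30 N on the grips then holds it
- pepper_mid (a point): the small red pepper standing on the chopping board: 46 mm across, 50 mm tall plus a short green stalk, about 55 g. Point at its centre, 25 mm above its underside. The smaller of the two peppers
- board: wooden chopping board, fixed, 260 mm deep (its x), 280 mm wide (its y), 20 mm thick; origin at the centre of its underside
- large_pepper: large red bell pepper standing at the back of the chopping board, 80 mm across, 80 mm tall plus stalk; origin at the centre of its underside. Leave it
- onion: brown onion standing on the chopping board, 66 mm across, 70 mm tall; origin at the centre of its underside. It may stand to either side of the small pepper, centres about 120 mm apart. Leave it
- lemon: lemon standing on end at the back of the board, 52 mm across, 55 mm tall; origin at the centre of its underside. Leave it
- mug: white mug, 80 mm across, 92 mm tall, behind the tongs; origin at the centre of its underside. Leave it
- bowl: blue bowl, 100 mm across, 50 mm tall, behind the tongs; origin at the centre of its underside. Leave it
- garlic: white garlic bulb, 48 mm across, 46 mm tall, on the worktop between hob and tongs; origin at the centre of its underside. Leave it
Not all that is in view belongs to the job. What is shaped like the part that bears pepper_mid but blue is not meant.

How it is judged:
By the outcome, as a careful person would: the job done as asked, in the order asked, and still so for the second after the job is handed in, while the arm keeps its last pose, push and grip.
It also fails if it takes over 64 s, if anything falls off the work surface, if the arm or the gripper's body presses on something with over 40 N, if the wrist force passes 120 N, or if a joint passes its speed limit or range.

## Working session

There is one attempt and no reset: what is moved stays moved. The work goes in short steps, Python scripts to look and compute and a tool call to move; the robot and the scene stay as the last step left them, time stands still between calls to the robot, and variables do not carry over. Pictures are saved under pics/ and viewed, at most 10 in all, crops included, and the job is handed in when it is done.

Besides the shell and the picture viewer there is one more tool, called as name(argument=value, ...) on one line, values as JSON. apply_moves: Moves the arm, as the interface text tells. Its arguments: {"type":"object","properties":{"motion":{"type":"array","items":{"type":"array","items":{"type":"number"}}},"newtons":{"type":"number"}},"required":["motion"]}

```bash
mkdir -p pics; ls; cat > h.py <<'E'
from bench import *
import numpy as np, cv2
from scipy.spatial.transform import Rotation as R
def q2R(q): return R.from_quat([q[1],q[2],q[3],q[0]]).as_matrix()
def cal(n):
    c=calibration(n); o=np.array(c["orientation"],float)
    return np.array(c["intrinsics"]),np.array(c["eye"]),(o if o.shape==(3,3) else q2R(o))
def ray(c,u,v):
    K,e,Rm=c; d=Rm@np.linalg.solve(K,[u,v,1.]); return e,d/np.linalg.norm(d)
def onz(c,u,v,z):
    e,d=ray(c,u,v); return e+d*(z-e[2])/d[2]
def proj(c,p):
    K,e,Rm=c; q=K@(Rm.T@(np.array(p)-e)); return q[:2]/q[2]
E
python3 - <<'E'
from h import *
print(observe())
for n in ("scene","top"):
    im=read_camera(n); cv2.imwrite(f"pics/{n}0.png",im); print(n,calibration(n))
E
```

```text
pics
{'time_s': 0.0, 'joint_pos': array([ 1.15448466,  0.42673678,  0.07385587,  1.60663507, -0.03413172,
        1.11084465, -0.06706452]), 'qvel': array([ 4.10268575e-04, -1.48739317e-04, -3.09849959e-05, -3.03234613e-04,
       -6.92286583e-04, -1.29242770e-03,  1.93898884e-03]), 'joint_efforts': array([-5.74097503e-04, -9.35809493e+01,  3.66648249e+00, -4.54193580e+01,
       -4.87567275e-02,  2.01400142e-02,  1.22864703e-04]), 'tcp_pos': array([ 0.17782327, -0.65068361,  0.2187602 ]), 'tool_rot': array([-6.70092700e-04,  9.91115443e-01,  1.33002678e-01, -1.27698223e-04]), 'contact_force': array([-0.3698183 ,  0.45155771,  0.06131277]), 'moment': array([-0.00894837,  0.01901319,  0.02938795]), 'gripper_force': 0.0, 'gripper_width': 0.09397061631694038}
scene {'intrinsics': array([[488.87697849,   0.        , 293.24959444],
       [  0.        , 488.87697849, 216.45527462],
       [  0.        ,   0.        ,   1.        ]]), 'eye': array([ 1.22596503, -0.41036258,  1.03083941]), 'orientation': array([-0.27595375,  0.79617887,  0.50512513, -0.18654044])}
top {'intrinsics': array([[385.93269498,   0.        , 275.33973757],
       [  0.        , 385.93269498, 209.80274379],
       [  0.        ,   0.        ,   1.        ]]), 'eye': array([ 0.43352313, -0.12756899,  1.09964414]), 'orientation': array([ 0.0469017 , -0.69950831,  0.71279906, -0.0201457 ])}
```

View pics/scene0.png

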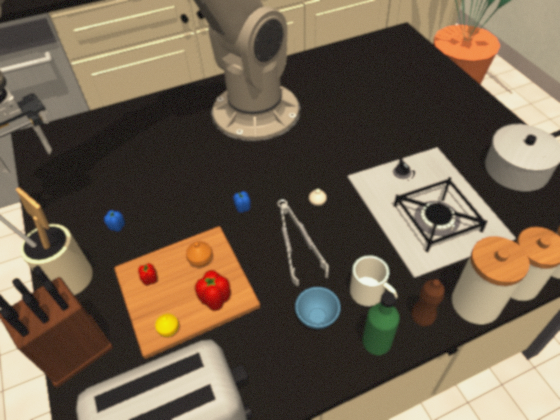

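View pics/top0.png

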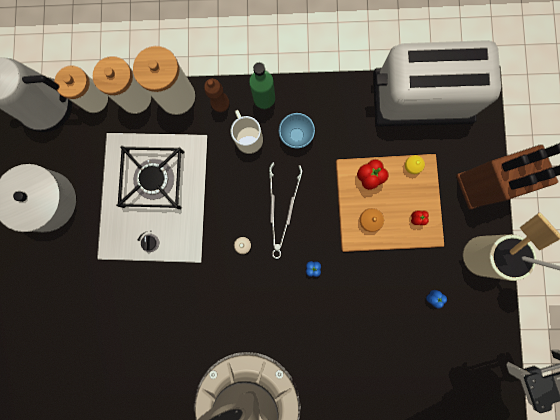

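The scene view shows the hob on the right (knob about (403,170)), tongs with the pivot at (283,204) and the heads at (295,282)/(326,275). The top view shows the small pepper at (420,217), the onion beside it at (372,220), tongs pivot at (277,253) with heads at (272,165)/(299,167), knob at (149,241), and burner at (151,178). Next I measure these.

```bash
python3 - <<'E'
from h import *
T=cal("top"); S=cal("scene"); t=cv2.imread("pics/top0.png"); s=cv2.imread("pics/scene0.png")
def red(im,roi):
    x0,y0,x1,y1=roi; h=cv2.cvtColor(im,cv2.COLOR_BGR2HSV)
    m=((h[...,0]<6)|(h[...,0]>172))&(h[...,1]>150)&(h[...,2]>70)
    z=np.zeros(m.shape,np.uint8); z[y0:y1,x0:x1]=m[y0:y1,x0:x1]; c=max(cv2.findContours(z,0,2)[0],key=cv2.contourArea)
    (u,v),r=cv2.minEnclosingCircle(c); M=cv2.moments(c); return (M['m10']/M['m00'],M['m01']/M['m00']),r
def tri(a,b):
    (e1,d1),(e2,d2)=ray(T,*a),ray(S,*b)
    k=np.linalg.lstsq(np.c_[d1,-d2],e2-e1,rcond=None)[0]; p,q=e1+k[0]*d1,e2+k[1]*d2; return (p+q)/2,np.linalg.norm(p-q)
a,ra=red(t,(405,205,435,232)); b,rb=red(s,(132,258,163,290))
print("pepper",a,ra,b,rb,tri(a,b),onz(T,*a,.045))
# tray
h=cv2.cvtColor(t,cv2.COLOR_BGR2HSV); m=((h[...,2]>120)&(h[...,1]<60)).astype(np.uint8); m[:,:85]=0;m[:,215:]=0;m[:125]=0;m[275:]=0
c=max(cv2.findContours(m,0,2)[0],key=cv2.contourArea); box=cv2.boxPoints(cv2.minAreaRect(c)); P=np.array([onz(T,*p,.006) for p in box]); print("tray",P[:,:2].round(4),np.linalg.norm(np.diff(P,axis=0),axis=1))
# tongs
m=((t.max(2)>70)).astype(np.uint8); m[:,:255]=0;m[:,310:]=0;m[:158]=0;m[262:]=0
n,l,st,ce=cv2.connectedComponentsWithStats(m); 
for k in range(1,n):
    if st[k,4]>15: print(st[k],ce[k])
i=l==l[m.nonzero()[0][0],m.nonzero()[1][0]]
for v in range(158,262,6):
    u=np.nonzero(m[v])[0]; print(v,u.tolist(),[onz(T,x,v,.02)[:2].round(3).tolist() for x in ((u.min(),u.max()) if len(u) else ())])
# onion, garlic, blue
out=np.vstack([cv2.resize(t[140:270,90:220],(520,520),interpolation=2)]); o2=cv2.resize(s[140:260,340:500],(0,0),fx=1.7,fy=1.7,interpolation=2)
cv2.imwrite("pics/crop1.png",np.hstack([out,np.vstack([o2,np.zeros((520-o2.shape[0],o2.shape[1],3),np.uint8)])]))
for n_,uv,z in (("knob",(149,240),.03),("burner",(151,178),.03),("onion",(372,220),.055),("garlic",(242,245),.025),("bluep",(313,269),.03),("bowl",(297,130),.05),("mug",(245,134),.09)): print(n_,onz(T,*uv,z).round(3))
E
```

```text
pepper (419.51523297491036, 217.61559139784947) 8.961824417114258 (147.60069444444443, 274.8984375) 10.606701850891113 (array([ 0.50523341, -0.47975892,  0.04057309]), np.float64(0.0006728977564621032)) [ 0.5050277  -0.47795003  0.045     ]
tray [[0.4076 0.4253]
 [0.7856 0.4169]
 [0.7618 0.1094]
 [0.3889 0.1272]] [0.3781189  0.30842727 0.37334814]
[269 162  34  97 538] [280.83085502 210.41449814]
158 [] []
164 [271, 272, 273] [[0.668, -0.077], [0.668, -0.083]]
170 [269, 270, 271, 300, 301, 302] [[0.651, -0.071], [0.648, -0.165]]
176 [270, 271, 272, 297, 298, 299, 300] [[0.633, -0.074], [0.631, -0.159]]
182 [270, 271, 297, 298] [[0.616, -0.074], [0.614, -0.153]]
188 [270, 271, 296, 297] [[0.599, -0.073], [0.597, -0.15]]
194 [271, 272, 294, 295] [[0.582, -0.076], [0.58, -0.144]]
200 [271, 272, 273, 274, 291, 292, 293] [[0.565, -0.076], [0.563, -0.138]]
206 [271, 272, 273, 289, 290, 291, 292] [[0.548, -0.075], [0.546, -0.135]]
212 [271, 272, 273, 288, 289, 290, 291] [[0.531, -0.075], [0.53, -0.131]]
218 [270, 271, 272, 273, 287, 288, 289, 290] [[0.514, -0.072], [0.513, -0.128]]
224 [272, 273, 286, 287, 288] [[0.497, -0.077], [0.496, -0.122]]
230 [273, 284, 285] [[0.48, -0.08], [0.479, -0.114]]
236 [273, 274, 282, 283] [[0.463, -0.08], [0.463, -0.108]]
242 [273, 274, 280, 281, 282] [[0.447, -0.079], [0.446, -0.105]]
248 [274, 275, 276, 277, 278, 279] [[0.43, -0.082], [0.43, -0.096]]
254 [272, 273, 279, 280] [[0.413, -0.076], [0.413, -0.098]]
260 [] []
knob [0.458 0.268 0.03 ]
burner [0.634 0.264 0.03 ]
onion [ 0.5   -0.348  0.055]
garlic [0.44  0.007 0.025]
bluep [ 0.371 -0.188  0.03 ]
bowl [ 0.756 -0.153  0.05 ]
mug [ 0.736 -0.012  0.09 ]
```

View pics/crop1.png

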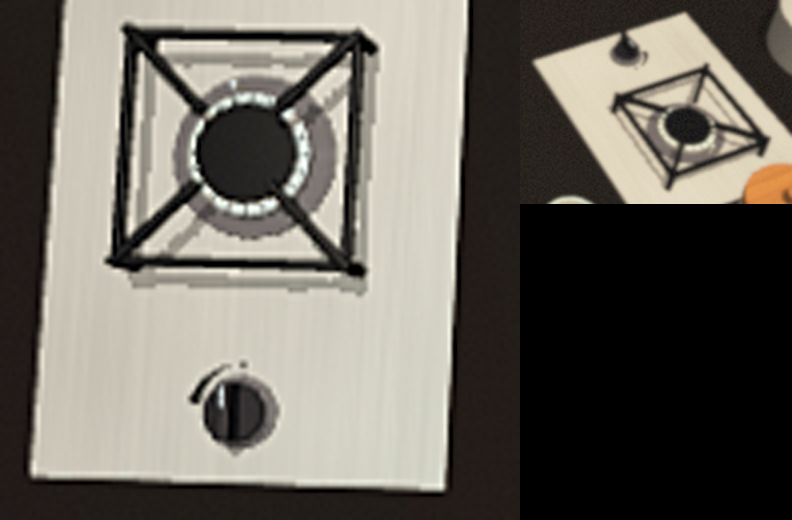

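The crop shows the knob's skirt at about top (149,242), its bar pointing to the burner, and the support grid symmetric about (151,178). I'll move over to the knob for a close look.

apply_moves(motion=[[0,0,-0.03,0,0,0.089,0],[0,0,-0.03,0,0,0.089,0],[0,0,-0.02,0,0,0.089,0],[0.027,-0.025,0,0,0,0,0],[0.027,-0.025,0,0,0,0,0],[0.027,-0.025,0,0,0,0,0],[0.027,-0.025,0,0,0,0,0],[0.027,-0.025,0,0,0,0,0],[0.027,-0.025,0,0,0,0,0],[0.027,-0.025,0,0,0,0,0],[0.027,-0.025,0,0,0,0,0],[0.027,-0.025,0,0,0,0,0],[0.027,-0.025,0,0,0,0,0],[0,0,0,0,0,0,0]])

```text
time_s: 1.27
tcp_pos: [0.4536, -0.3949, 0.2991]
tool_rot: [-0.001, 1.0, 0.004, 0.001]
contact_force: [0.5, 1.3, 0.1]
gripper_width: 0.0941
gripper_force: 0.0
```

apply_moves(motion=[[0.015,-0.033,0,0,0,0,0],[0.015,-0.033,0,0,0,0,0],[0.015,-0.033,0,0,0,0,0],[0.01,-0.033,0,0,0,0,0],[0.01,-0.033,0,0,0,0,0],[0,-0.033,0,0,0,0,0],[0,-0.033,0,0,0,0,0],[0,-0.033,0,0,0,0,0],[0,-0.033,0,0,0,0,0],[0,-0.033,0,0,0,0,0],[0,-0.033,0,0,0,0,0],[0,-0.033,0,0,0,0,0],[0,-0.033,0,0,0,0,0],[0,-0.033,0,0,0,0,0],[-0.015,-0.033,0.02,0,0,0,0],[-0.015,-0.033,0.02,0,0,0,0],[-0.02,-0.033,0.02,0,0,0,0],[-0.02,-0.033,0.02,0,0,0,0],[0,-0.033,0.02,0,0,0.025,0],[0,-0.033,0.02,0,0,0.025,0]])

```text
time_s: 2.93
tcp_pos: [0.4447, 0.2572, 0.1806]
tool_rot: [0.0, 1.0, -0.026, 0.0]
contact_force: [1.3, 0.8, 0.1]
gripper_width: 0.0939
gripper_force: 0.0
```

```bash
python3 - <<'E'
from h import *
o=observe(); print(o['tcp_pos'],o['tool_rot'],o['joint_pos'].round(2)); W=cal("wrist"); print(W)
im=read_camera("wrist"); cv2.imwrite("pics/w1.png",im)
print(proj(W,[.456,.266,.03]),proj(W,[.634,.264,.05]))
E
```

```text
[0.44467148 0.25718439 0.18064167] [ 5.37351536e-05  9.99674102e-01 -2.55241634e-02  4.51729355e-04] [-0.19  0.25 -0.53  1.98  0.15  0.95 -2.41]
(array([[376.74584591,   0.        , 277.7468337 ],
       [  0.        , 376.74584591, 205.701501  ],
       [  0.        ,   0.        ,   1.        ]]), array([0.51061738, 0.25400653, 0.34587577]), array([[-5.08923784e-02, -9.72450124e-01, -2.27487849e-01],
       [-9.98703746e-01,  4.97576865e-02,  1.07238279e-02],
       [ 8.90881363e-04,  2.27738728e-01, -9.73721869e-01]]))
[266.59054791 184.25009058] [253.81701269 -64.9296988 ]
```

View pics/w1.png

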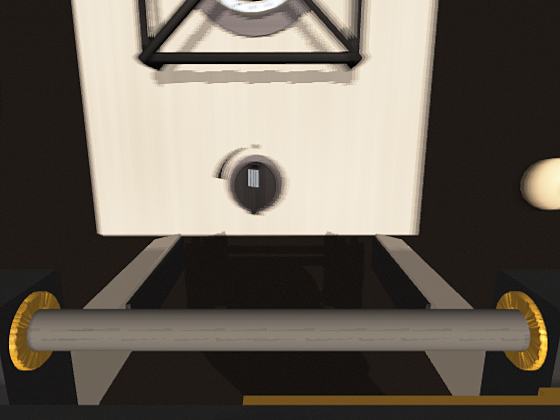

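The wrist view shows the knob at about (254,183), the tray's front edge on row 235, and its side edges running from (100,235) to (75,0) and from (418,235) to (437,0). I'll fit these for the tray axis and enlarge the knob.

```bash
python3 - <<'E'
from h import *
W=cal("wrist"); im=cv2.imread("pics/w1.png"); g=cv2.cvtColor(im,cv2.COLOR_BGR2GRAY)
def line(P): 
    P=np.array(P)[:,:2]; vx,vy,x,y=cv2.fitLine(P.astype(np.float32),cv2.DIST_HUBER,0,1e-4,1e-4).ravel(); return np.array([x,y]),np.array([vx,vy])
L=[];Rr=[];F=[]
for v in range(20,225,8):
    b=np.nonzero(g[v]>130)[0]; L.append(onz(W,b[0]-.5,v,.006)); 
    b=b[b<450]; Rr.append(onz(W,b[-1]+.5,v,.006))
for u in range(120,400,10):
    if 190<u<340: continue
    b=np.nonzero(g[:260,u]>130)[0]; F.append(onz(W,u,b[-1]+.5,.006))
for n,P in (("L",L),("R",Rr),("F",F)):
    p,d=line(P); print(n,p,d,np.degrees(np.arctan2(d[1],d[0])))
pl,dl=line(L);pr,dr=line(Rr);pf,df=line(F)
ax=np.sign(dl[0])*dl+np.sign(dr[0])*dr; ax/=np.linalg.norm(ax); n=np.array([-ax[1],ax[0]])
mid=(pl@n+pr@n)/2; print("yaw",np.arctan2(ax[1],ax[0]),"width",pl@n-pr@n)
f=pf@ax; print("front along",f,"centre point of tray front",f*ax+mid*n, "tray centre",(f+.185)*ax+mid*n)
m=((g<85)).astype(np.uint8); m[:135]=0;m[225:]=0;m[:,:205]=0;m[:,:205]=0;m[:,300:]=0
c=max(cv2.findContours(m,0,2)[0],key=cv2.contourArea); x,y,w,h=cv2.boundingRect(c); print("blob",x,y,w,h)
for z in (.006,.018,.038): print(z,onz(W,x+w/2,y+h/2,z))
cv2.imwrite("pics/w1c.png",cv2.resize(im[130:230,200:310],(770,700)[:2] if 0 else (660,600),interpolation=2))
E
```

```text
L [0.50472456 0.4278496 ] [ 0.99869907 -0.05099203] -2.9228954
R [0.51614124 0.12941435] [ 0.999013   -0.04441842] -2.5458255
F [0.39910945 0.2619695 ] [0.05375126 0.99855435] 86.91879
yaw -0.047723595 width 0.29755083
front along 0.38615766 centre point of tray front [0.4001568  0.28389877] tray centre [0.5849462  0.27507323]
blob 232 162 47 52
0.006 [0.44730067 0.28288487 0.006     ]
0.018 [0.44952803 0.28204857 0.018     ]
0.038 [0.4532403  0.28065473 0.038     ]
```

View pics/w1c.png

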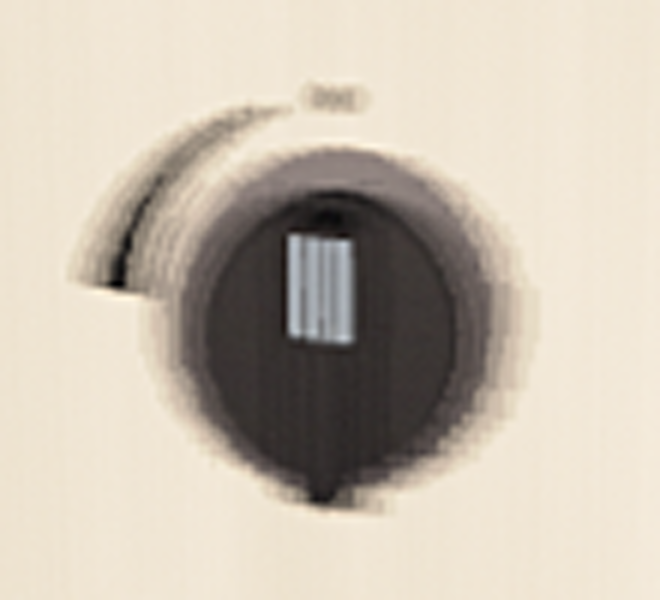

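The knob's bar lies along the tray axis and its skirt is centred at about (255,186) in the wrist view. The arm was still moving for that picture, so I'll settle and measure again.

apply_moves(motion=[[0,0,0,0,0,0,0],[0,0,0,0,0,0,0],[0,0,0,0,0,0,0]])

```text
time_s: 3.23
tcp_pos: [0.446, 0.2552, 0.1814]
tool_rot: [0.0, 1.0, -0.025, 0.0]
contact_force: [-0.1, -1.1, -0.4]
gripper_width: 0.0941
gripper_force: 0.0
```

```bash
cat > tray.py <<'E'
from h import *
import sys
o=observe(); W=cal("wrist"); im=read_camera("wrist"); cv2.imwrite(sys.argv[1],im); g=cv2.cvtColor(im,cv2.COLOR_BGR2GRAY)
print(o['tcp_pos'],o['tool_rot'],abs(o['qvel']).max(),W[1])
def line(P): 
    P=np.array(P)[:,:2]; vx,vy,x,y=cv2.fitLine(P.astype(np.float32),cv2.DIST_HUBER,0,1e-4,1e-4).ravel(); return np.array([x,y]),np.array([vx,vy])
L=[];Rr=[];F=[]
for v in range(20,225,8):
    b=np.nonzero(g[v]>130)[0]; b=b[b<470]; L.append(onz(W,b[0]-.5,v,.006)); Rr.append(onz(W,b[-1]+.5,v,.006))
for u in list(range(120,190,8))+list(range(340,400,8)):
    b=np.nonzero(g[:260,u]>130)[0]; F.append(onz(W,u,b[-1]+.5,.006))
pl,dl=line(L);pr,dr=line(Rr);pf,df=line(F)
ax=np.sign(dl[0])*dl+np.sign(dr[0])*dr; ax/=np.linalg.norm(ax); n=np.array([-ax[1],ax[0]])
mid=(pl@n+pr@n)/2; f=pf@ax; print("yaw",np.arctan2(ax[1],ax[0]),"width",pl@n-pr@n,"front mid",f*ax+mid*n)
h=g.copy(); m=(g<75).astype(np.uint8); m[:120]=0;m[230:]=0;m[:,:200]=0;m[:,320:]=0
c=max(cv2.findContours(m,0,2)[0],key=cv2.contourArea); print("blob",cv2.boundingRect(c),cv2.minEnclosingCircle(c))
(u,v),r=cv2.minEnclosingCircle(c)
for z in (.006,.018): print(z,onz(W,u,v,z))
T=cal("top"); t=cv2.imread("pics/top0.png")
for p in [f*ax+(mid+s)*n for s in (-.15,.15)]+[(f+.37)*ax+(mid+s)*n for s in (-.15,.15)]: print("tray corner in top",proj(T,[*p,.006]))
E
python3 tray.py pics/w2.png
```

```text
[0.44600942 0.25520838 0.18138133] [ 1.40638344e-04  9.99675419e-01 -2.54760651e-02  8.02734582e-05] 0.013146796864248021 [0.51207704 0.25204286 0.34658733]
yaw -0.049571827 width 0.29810554 front mid [0.40054154 0.27617645]
blob (232, 163, 50, 53) ((256.0, 189.08653259277344), 26.391521453857422)
0.006 [0.44893298 0.27488808 0.006     ]
0.018 [0.45115775 0.27408317 0.018     ]
tray corner in top [200.96912826 262.25608626]
tray corner in top [ 97.25247541 258.65170526]
tray corner in top [207.3615039  134.67105568]
tray corner in top [106.70793173 132.57048746]
```

apply_moves(motion=[[0.003,-0.009,0,0,0,0,187],[0.003,-0.01,0,0,0,0,187],[0,0,0.02,0,0,0,187],[0,0,0.02,0,0,0,187],[0,0,0.02,0,0,0,187],[0,0,0.02,0,0,0,187],[0,0,0.02,0,0,0,187],[0,0,0.01,0,0,0,187],[0,0,0,0,0,0,187],[0,0,0,0,0,0,187],[0,0,0,0,0,0,187]], newtons=20)

```text
time_s: 4.2
tcp_pos: [0.4532, 0.2754, 0.0722]
tool_rot: [-0.0, 1.0, -0.025, 0.001]
contact_force: [0.6, 0.9, -0.4]
gripper_width: 0.0266
gripper_force: 0.0
```

```bash
python3 - <<'E'
from h import *
o=observe(); W=cal("wrist"); S=cal("scene"); print(o['tcp_pos'],o['joint_pos'].round(2),proj(S,[.453,.2736,.02]))
a=read_camera("wrist"); b=read_camera("scene"); u,v=proj(S,[.453,.2736,.03]).astype(int)
cv2.imwrite("pics/k1.png",np.hstack([cv2.resize(a,(400,300)),cv2.resize(b[v-40:v+35,u-50:u+50],(400,300),interpolation=2)]))
E
```

```text
[0.45323238 0.2754182  0.07224379] [-0.27  0.42 -0.48  2.03  0.28  0.75 -2.54] [402.74064475 168.29545874]
```

View pics/k1.png

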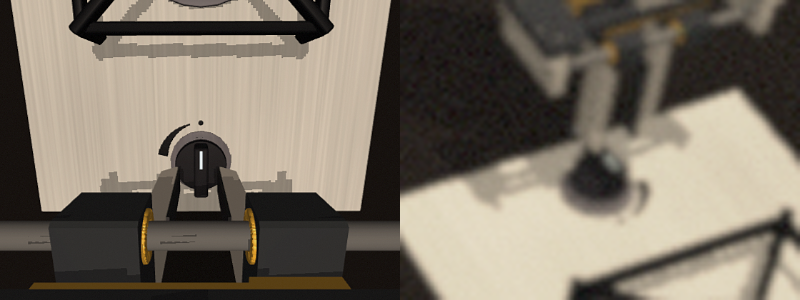

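The fingers stand symmetrically either side of the bar, which is at (201,165) in the left half. I'll descend until they touch.

apply_moves(motion=[[0,0,0.01,0,0,0,187],[0,0,0.01,0,0,0,187],[0,0,0.004,0,0,0,187],[0,0,0,0,0,0,187],[0,0,0,0,0,0,187]])

```text
time_s: 4.72
tcp_pos: [0.4523, 0.2747, 0.0467]
tool_rot: [0.0, 1.0, -0.025, -0.0]
contact_force: [-1.1, 0.5, -0.3]
gripper_width: 0.025
gripper_force: 0.0
```

apply_moves(motion=[[0,0,0.003,0,0,0,187],[0,0,0.003,0,0,0,187],[0,0,0,0,0,0,187],[0,0,0,0,0,0,187]])

```text
time_s: 5.05
tcp_pos: [0.4525, 0.2748, 0.0411]
tool_rot: [0.0, 1.0, -0.025, -0.0]
contact_force: [-0.0, 0.2, 0.6]
gripper_width: 0.0254
gripper_force: 0.0
```

apply_moves(motion=[[0,0,0.002,0,0,0,187],[0,0,0.002,0,0,0,187],[0,0,0,0,0,0,187],[0,0,0,0,0,0,187]])

```text
time_s: 5.38
tcp_pos: [0.4527, 0.2749, 0.0372]
tool_rot: [-0.0, 1.0, -0.025, 0.0]
contact_force: [-0.8, -0.2, 2.3]
gripper_width: 0.0252
gripper_force: 1.2
```

apply_moves(motion=[[0,0,0.002,0,0,0,187],[0,0,0.002,0,0,0,187],[0,0,0,0,0,0,187],[0,0,0,0,0,0,187]])

```text
time_s: 5.72
tcp_pos: [0.4527, 0.2749, 0.0332]
tool_rot: [-0.0, 1.0, -0.025, 0.0]
contact_force: [1.1, -0.3, 5.4]
gripper_width: 0.0249
gripper_force: 2.4
```

apply_moves(motion=[[0,0,0.002,0,0,0,187],[0,0,0.001,0,0,0,187],[0,0,0,0,0,0,187],[0,0,0,0,0,0,187]])

```text
time_s: 6.05
tcp_pos: [0.4529, 0.275, 0.031]
tool_rot: [-0.0, 1.0, -0.025, 0.0]
contact_force: [-3.6, -2.8, 20.6]
gripper_width: 0.0253
gripper_force: 10.2
```

apply_moves(motion=[[0,0,0,0,0,0,215],[0,0,0,0,0,0,255],[0,0,0,0,0,0,255],[0,0,0,0,0,0,255],[0,0,0,0,0,0,255],[0,0,0,0,0,0,255]], newtons=20)

```text
time_s: 6.55
tcp_pos: [0.4532, 0.2739, 0.031]
tool_rot: [0.001, 1.0, -0.025, 0.0]
contact_force: [-2.2, -7.2, 22.2]
gripper_width: 0.0111
gripper_force: 26.8
```

apply_moves(motion=[[0,0,0,0,0,-0.05,255],[0,0,0,0,0,-0.1,255],[0,0,0,0,0,-0.1,255],[0,0,0,0,0,-0.1,255],[0,0,0,0,0,-0.1,255],[0,0,0,0,0,0,255]])

```text
time_s: 7.05
tcp_pos: [0.4531, 0.2742, 0.031]
tool_rot: [0.0, 0.979, 0.202, 0.0]
contact_force: [-1.9, -7.5, 24.3]
gripper_width: 0.0111
gripper_force: 26.8
```

apply_moves(motion=[[0,0,0,0,0,-0.1,255],[0,0,0,0,0,-0.1,255],[0,0,0,0,0,-0.1,255],[0,0,0,0,0,-0.1,255],[0,0,0,0,0,-0.1,255],[0,0,0,0,0,-0.1,255],[0,0,0,0,0,-0.1,255],[0,0,0,0,0,-0.1,255],[0,0,0,0,0,-0.06,255],[0,0,0,0,0,-0.04,255],[0,0,0,0,0,-0.03,255],[0,0,0,0,0,0,255],[0,0,0,0,0,0,255]])

```text
time_s: 8.13
tcp_pos: [0.4527, 0.2746, 0.031]
tool_rot: [0.0, 0.787, 0.617, -0.0]
contact_force: [-5.4, -5.1, 24.6]
gripper_width: 0.011
gripper_force: 28.8
```

```bash
python3 - <<'E'
from h import *
o=observe(); print(o['tcp_pos'],o['tool_rot'],o['moment'],o['contact_force'],o['joint_pos'].round(2))
x=q2R(o['tool_rot'])[:,0]; print(np.arctan2(x[1],x[0]))
E
```

```text
[0.4526897  0.27463046 0.03098288] [ 3.78372354e-04  7.87126297e-01  6.16791738e-01 -2.72706840e-05] [-1.32034844  1.24005438 -0.27979022] [-5.44563669 -5.11649877 24.58682273] [-0.04  0.57 -0.78  2.04  0.57  0.76 -1.42]
1.3293204592105416
```

apply_moves(motion=[[0,0,0,0,0,-0.04,255],[0,0,0,0,0,0,255],[0,0,0,0,0,0,255]])

```text
time_s: 8.38
tcp_pos: [0.4527, 0.2747, 0.031]
tool_rot: [0.0, 0.775, 0.632, 0.0]
contact_force: [-5.5, -4.5, 23.6]
gripper_width: 0.0111
gripper_force: 29.2
```

```bash
python3 - <<'E'
from h import *
o=observe(); print(o['moment'],o['contact_force'])
x=q2R(o['tool_rot'])[:,0]; print(np.arctan2(x[1],x[0]))
E
```

```text
[-1.2250534   1.18589979 -0.45279663] [-5.45533457 -4.45984462 23.56854887]
1.3692730936884467
```

The reaction moment rose from -0.28 to -0.45 N·m with no more turn, so the knob is at its stop. I'll let go, rise straight up, and turn back.

apply_moves(motion=[[0,0,0,0,0,0.03,255],[0,0,0,0,0,0,187],[0,0,0,0,0,0,187],[0,0,0,0,0,0,187],[0,0,-0.004,0,0,0,187],[0,0,-0.01,0,0,0,187],[0,0,-0.02,0,0,0,187],[0,0,-0.03,0,0,0,187],[0,0,-0.03,0,0,0,187],[0,0,-0.03,0,0,0,187],[0,0,-0.03,0,0,0,100],[0,0,-0.03,0,0,0,0],[0,0,0,0,0,0.12,0],[0,0,0,0,0,0.12,0],[0,0,0,0,0,0.12,0],[0,0,0,0,0,0.12,0],[0,0,0,0,0,0.12,0],[0,0,0,0,0,0.12,0],[0,0,0,0,0,0,0]])

```text
time_s: 9.97
tcp_pos: [0.4522, 0.2747, 0.2145]
tool_rot: [0.0, 0.953, 0.302, -0.0]
contact_force: [-0.3, 0.3, -0.2]
gripper_width: 0.0818
gripper_force: 0.0
```

```bash
python3 - <<'E'
from h import *
o=observe(); print(o['tcp_pos'],o['tool_rot'],o['joint_pos'].round(2)); x=q2R(o['tool_rot'])[:,0]; print(np.arctan2(x[1],x[0]))
W=cal("wrist"); print(proj(W,[.453,.2736,.03]))
a=read_camera("wrist"); u,v=proj(W,[.453,.2736,.03]).astype(int)
b=read_camera("top")[225:260,130:168]
cv2.imwrite("pics/k2.png",np.hstack([cv2.resize(a[max(v-60,0):v+60,max(u-60,0):u+60],(390,390),interpolation=2),cv2.resize(b,(390,390),interpolation=2)]))
E
```

```text
[0.45217746 0.2746564  0.21446356] [ 1.19493302e-04  9.53296846e-01  3.02034912e-01 -1.42981929e-04] [ 0.03  0.29 -0.81  1.9   0.24  1.06 -1.84]
0.613653064661534
[278.85661642 189.02051042]
```

View pics/k2.png

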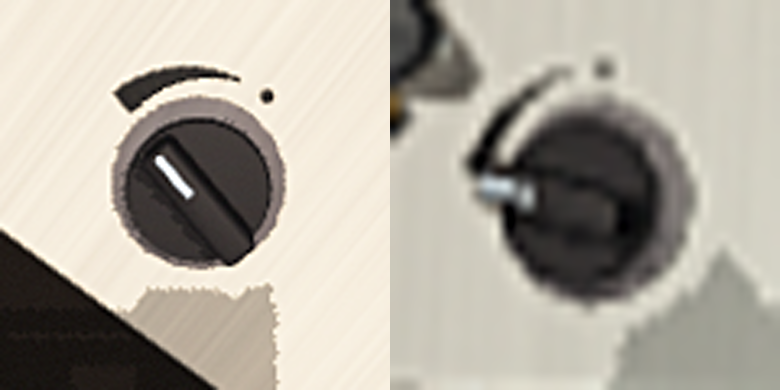

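The bar now points to the wide end of the mark (full) and the knob is free. Now to the tongs.

apply_moves(motion=[[0,0,0,0,0,0.107,0],[0,0,0,0,0,0.107,0],[0,0,0,0,0,0.107,0],[0,0,0,0,0,0.107,0],[0,0,0,0,0,0.107,0],[0,0,0,0,0,0.107,0],[0,0,0,0,0,0.107,0],[0.01,0.03,0,0,0,0,0],[0.01,0.03,0,0,0,0,0],[0.01,0.03,0,0,0,0,0],[0.01,0.03,0,0,0,0,0],[0.01,0.03,0,0,0,0,0],[0.01,0.03,0,0,0,0,0],[0.01,0.03,0,0,0,0,0],[0.01,0.03,0,0,0,0,0],[0.01,0.03,0,0,0,0,0],[0.005,0.03,0,0,0,0,0],[0,0.03,0,0,0,0,0],[0,0.03,0,0,0,0,0]])

```text
time_s: 11.65
tcp_pos: [0.5, -0.0958, 0.2141]
tool_rot: [-0.0, 0.998, -0.062, -0.0]
contact_force: [0.2, 1.1, -0.5]
gripper_width: 0.0938
gripper_force: 0.0
```

apply_moves(motion=[[0,0,0,0,0,0,0],[0,0,0,0,0,0,0],[0,0,0,0,0,0,0],[0,0,0,0,0,0,0]])

```text
time_s: 11.98
tcp_pos: [0.5005, -0.0933, 0.2142]
tool_rot: [-0.0, 0.998, -0.063, -0.0]
contact_force: [0.6, 0.2, 1.6]
gripper_width: 0.0941
gripper_force: 0.0
```

```bash
python3 - <<'E'
from h import *
o=observe(); print(o['tcp_pos'],o['tool_rot'],abs(o['qvel']).max(),o['joint_pos'].round(2)); W=cal("wrist"); a=read_camera("wrist"); cv2.imwrite("pics/t1.png",a)
np.savez("t1.npz",K=W[0],e=W[1],R=W[2])
E
```

```text
[ 0.50051351 -0.09332559  0.21417316] [-2.06537513e-04  9.98011804e-01 -6.30269488e-02 -2.59184846e-05] 0.008402269214605015 [ 0.47  0.19 -0.46  1.95  0.1   1.02 -1.73]
```

View pics/t1.png

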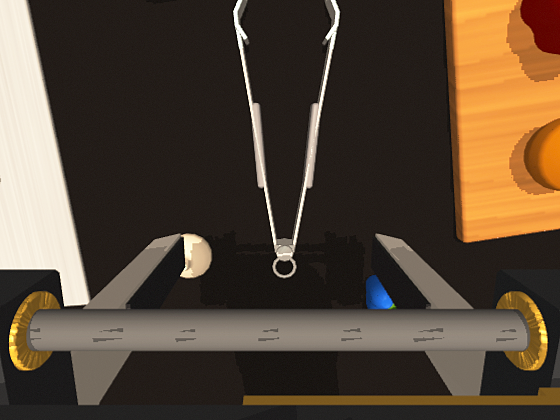

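The wrist view shows the grips spanning rows 104–187, outer edges at about x=257/313 mid-way, ring at (284,266), and the heads at (238,12)/(337,15).

```bash
python3 - <<'E'
from h import *
d=np.load("t1.npz"); W=(d['K'],d['e'],d['R']); a=cv2.imread("pics/t1.png").max(2)
L=[];Rr=[]
for v in range(110,184,4):
    u=np.nonzero(a[v,240:335]>90)[0]+240; L.append(onz(W,u[0]-.5,v,.018)[:2]); Rr.append(onz(W,u[-1]+.5,v,.018)[:2])
L=np.array(L);Rr=np.array(Rr); m=(L+Rr)/2
vx,vy,x,y=cv2.fitLine(m.astype(np.float32),2,0,1e-4,1e-4).ravel(); s=np.sign(vx); yaw=np.arctan2(s*vy,s*vx)
for n,uv in (("ring",(284.5,266)),("ring bot",(284.5,278)),("hl",(237,14)),("hr",(338,15)),("g0",(285,104)),("g1",(285,187))): print(n,onz(W,*uv,.018)[:2].round(4))
print("yaw",yaw,"widths",np.linalg.norm(L-Rr,axis=1)[[0,9,-1]],"mid",m[[0,9,-1]])
E
```

```text
ring [ 0.4182 -0.0899]
ring bot [ 0.4051 -0.0883]
hl [ 0.6584 -0.0772]
hr [ 0.6465 -0.1653]
g0 [ 0.5772 -0.1098]
g1 [ 0.4997 -0.1004]
yaw -0.12860972 widths [0.06694942 0.05984781 0.05340324] mid [[ 0.57176226 -0.10964768]
 [ 0.53891388 -0.10516557]
 [ 0.50455202 -0.10096698]]
```

apply_moves(motion=[[0.02,0.004,0,0,0,0,0],[0.019,0.003,0,0,0,0.003,0],[0,0,0.03,0,0,0,0],[0,0,0.03,0,0,0,0],[0,0,0.03,0,0,0,0],[0,0,0.03,0,0,0,0],[0,0,0.025,0,0,0,0],[0,0,0.015,0,0,0,0],[0,0,0.01,0,0,0,0],[0,0,0.005,0,0,0,0],[0,0,0,0,0,0,0],[0,0,0,0,0,0,0],[0,0,0,0,0,0,0]])

```text
time_s: 13.12
tcp_pos: [0.5389, -0.1064, 0.0402]
tool_rot: [0.0, 0.998, -0.066, 0.001]
contact_force: [-0.2, -0.4, -0.2]
gripper_width: 0.0942
gripper_force: 0.0
```

apply_moves(motion=[[0,0,0.01,0,0,0,0],[0,0,0.008,0,0,0,0],[0,0,0.0035,0,0,0,0],[0,0,0,0,0,0,0],[0,0,0,0,0,0,60],[0,0,0,0,0,0,85],[0,0,0,0,0,0,95],[0,0,0,0,0,0,105],[0,0,0,0,0,0,110],[0,0,0,0,0,0,110],[0,0,0,0,0,0,110]], newtons=20)

```text
time_s: 14.03
tcp_pos: [0.5383, -0.1064, 0.0178]
tool_rot: [-0.0, 0.998, -0.066, 0.0]
contact_force: [-1.0, 0.1, 2.2]
gripper_width: 0.0545
gripper_force: 4.9
```

apply_moves(motion=[[0,0,0,0,0,0,112],[0,0,-0.003,0,0,0,112],[0,0,-0.01,0,0,0,112],[0,0,-0.02,0,0,0,112],[0,0,-0.02,0,0,0,112],[0,0,-0.02,0,0,0,112],[0,0,-0.02,0,0,0,112],[0,0,-0.02,0,0,0,112],[0,0,-0.015,0,0,0,112],[0,0,0,0,0,0,112],[0,0,0,0,0,0,112]])

```text
time_s: 14.95
tcp_pos: [0.5384, -0.1066, 0.1466]
tool_rot: [0.0, 0.998, -0.066, 0.001]
contact_force: [-0.5, -0.1, -1.5]
gripper_width: 0.053
gripper_force: 4.0
```

```bash
cat > tg.py <<'E'
from h import *
import sys
o=observe(); print(o['tcp_pos'],o['joint_pos'].round(2)); W=cal("wrist"); a=read_camera("wrist"); cv2.imwrite(sys.argv[1],a)
Rt=q2R(o['tool_rot']); x=Rt[:,0]; print("yaw",np.arctan2(x[1],x[0]))
h=o['tcp_pos']+Rt@[.11,0,.005]; print("heads expected",h,proj(W,h),"grip px",proj(W,o['tcp_pos']+Rt@[0,0,.005]))
np.savez("t.npz",K=W[0],e=W[1],R=W[2])
E
python3 tg.py pics/t2.png
```

```text
[ 0.53844856 -0.10656535  0.14660891] [ 0.44  0.33 -0.44  1.94  0.18  0.9  -1.79]
yaw -0.13239851136322686
heads expected [ 0.64749387 -0.12108906  0.14179419] [277.86032806   8.275931  ] grip px [277.81913567 258.84615701]
```

View pics/t2.png

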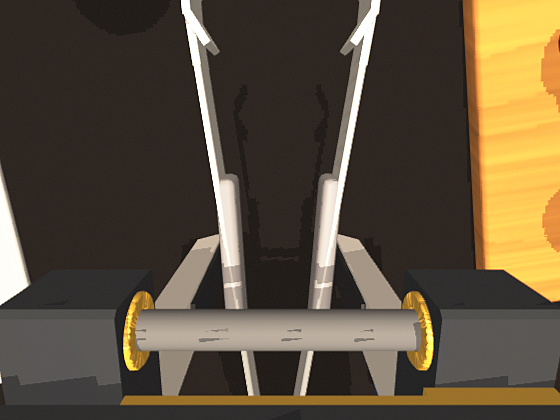

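The tongs are held level and centred, heads open at the top of the image around columns 186/376. I'll carry them above the pepper.

apply_moves(motion=[[0,0,-0.02,0,0,0,112],[0,0.005,-0.02,0,0,0,112],[-0.003,0.015,-0.01,0,0,0,112],[-0.006,0.0235,0,0,0,0,112],[-0.006,0.0235,0,0,0,0,112],[-0.006,0.0235,0,0,0,0,112],[-0.006,0.0235,0,0,0,0,112],[-0.006,0.0235,0,0,0,0,112],[-0.006,0.0235,0,0,0,0,112],[-0.006,0.0235,0,0,0,0,112],[-0.006,0.0235,0,0,0,0,112],[-0.006,0.0235,0,0,0,0,112],[-0.006,0.0235,0,0,0,0,112],[-0.006,0.0235,0,0,0,0,112],[-0.006,0.0235,0,0,0,0,112],[-0.006,0.0235,0,0,0,0,112],[-0.006,0.0235,0,0,0,0,112],[-0.005,0.015,0,0,0,0,112],[-0.002,0.008,0,0,0,0,112]])

```text
time_s: 16.58
tcp_pos: [0.3939, -0.4644, 0.1941]
tool_rot: [-0.001, 0.998, -0.067, -0.001]
contact_force: [0.1, -0.1, -1.4]
gripper_width: 0.0526
gripper_force: 4.0
```

apply_moves(motion=[[0,0,0,0,0,0,112],[0,0,0,0,0,0,112],[0,0,0,0,0,0,112],[0,0,0,0,0,0,112],[0,0,0,0,0,0,112]])

```text
time_s: 17.0
tcp_pos: [0.3966, -0.4619, 0.1957]
tool_rot: [-0.0, 0.998, -0.065, 0.0]
contact_force: [-0.0, -0.0, -0.9]
gripper_width: 0.0529
gripper_force: 4.0
```

```bash
python3 tg.py pics/t3.png; cat > pp.py <<'E'
from h import *
import sys
d=np.load("t.npz"); W=(d['K'],d['e'],d['R']); im=cv2.imread(sys.argv[1]); h=cv2.cvtColor(im,cv2.COLOR_BGR2HSV)
m=(((h[...,0]<6)|(h[...,0]>172))&(h[...,1]>150)&(h[...,2]>50)).astype(np.uint8)
for c in cv2.findContours(m,0,2)[0]:
    if cv2.contourArea(c)>150:
        x,y,w,hh=cv2.boundingRect(c); print("red",(x,y,w,hh),"mid",onz(W,x+w/2,y+hh/2,.048),"L/R",onz(W,x,y+hh/2,.048)[:2],onz(W,x+w,y+hh/2,.048)[:2])
# tong arms: bright low-sat columns per row
g=((h[...,1]<60)&(h[...,2]>110))
for v in (2,10,18,26,34,60,100):
    u=np.nonzero(g[v,100:460])[0]+100; print(v,[ (int(r[0]),int(r[-1])) for r in np.split(u,np.nonzero(np.diff(u)>3)[0]+1) if len(r)])
E
python3 pp.py pics/t3.png
```

```text
[ 0.39658373 -0.46188365  0.19571591] [ 0.96  0.35 -0.26  1.77  0.1   1.03 -1.04]
yaw -0.13081560217929294
heads expected [ 0.50564471 -0.47623171  0.19073247] [277.91966986   8.29696483] grip px [277.86647571 258.88760464]
red (255, 29, 52, 57) mid [ 0.50693149 -0.47899331  0.048     ] L/R [ 0.50957568 -0.45885977] [ 0.50428704 -0.49912869]
2 [(180, 199), (360, 380)]
10 [(181, 199), (359, 379)]
18 [(185, 200), (358, 375)]
26 [(186, 203), (357, 374)]
34 [(187, 208), (352, 372)]
60 [(191, 205), (353, 368)]
100 [(199, 211), (346, 359)]
```

apply_moves(motion=[[0.001,0.0015,0.01,0,0,0,112],[0,0,0.02,0,0,0,112],[0,0,0.02,0,0,0,112],[0,0,0.02,0,0,0,112],[0,0,0.015,0,0,0,112],[0,0,0.015,0,0,0,112],[0,0,0,0,0,0,112],[0,0,0,0,0,0,112],[0,0,0,0,0,0,112]])

```text
time_s: 17.8
tcp_pos: [0.3971, -0.4646, 0.0962]
tool_rot: [0.0, 0.998, -0.066, 0.0]
contact_force: [-0.0, 0.3, -0.7]
gripper_width: 0.0525
gripper_force: 4.0
```

```bash
python3 tg.py pics/t4.png;python3 pp.py pics/t4.png
```

```text
[ 0.39708978 -0.46457056  0.09617624] [ 0.95  0.47 -0.24  1.85  0.14  0.84 -1.07]
yaw -0.13208945424417412
heads expected [ 0.50613383 -0.47905987  0.09123101] [277.87952818   8.28043467] grip px [277.83904317 258.86713261]
red (237, 0, 79, 74) mid [ 0.5035711  -0.47805202  0.048     ] L/R [ 0.50630354 -0.45743614] [ 0.50083805 -0.4986725 ]
2 [(180, 199), (360, 379)]
10 [(181, 200), (360, 378)]
18 [(184, 201), (359, 375)]
26 [(186, 203), (357, 374)]
34 [(187, 208), (352, 372)]
60 [(191, 206), (353, 367)]
100 [(199, 211), (346, 359)]
```

apply_moves(motion=[[0,-0.001,0.012,0,0,0,112],[0,0,0.012,0,0,0,112],[0,0,0.012,0,0,0,112],[0,0,0.01,0,0,0,112],[0,0,0,0,0,0,112],[0,0,0,0,0,0,112],[0,0,0,0,0,0,112]])

```text
time_s: 18.43
tcp_pos: [0.397, -0.4634, 0.0497]
tool_rot: [-0.0, 0.998, -0.066, -0.0]
contact_force: [0.3, 0.4, -1.0]
gripper_width: 0.0526
gripper_force: 4.0
```

```bash
python3 tg.py pics/t5.png;python3 pp.py pics/t5.png
```

```text
[ 0.3970151  -0.46344337  0.04965393] [ 0.93  0.53 -0.23  1.87  0.17  0.76 -1.09]
yaw -0.1321434798864482
heads expected [ 0.50605602 -0.47793601  0.04464979] [277.80732668   8.27626934] grip px [277.78508825 258.8517951 ]
red (229, 0, 102, 61) mid [ 0.49681761 -0.47761313  0.048     ] L/R [ 0.499569  -0.4568788] [ 0.49406571 -0.49835139]
2 [(180, 199), (360, 379)]
10 [(181, 200), (360, 378)]
18 [(184, 201), (359, 374)]
26 [(186, 203), (357, 374)]
34 [(187, 208), (352, 372)]
60 [(191, 206), (353, 367)]
100 [(199, 212), (346, 359)]
```

Pepper and heads are both centred on column 280. I'll squeeze.

apply_moves(motion=[[0,0,0,0,0,0,120],[0,0,0,0,0,0,128],[0,0,0,0,0,0,136],[0,0,0,0,0,0,144],[0,0,0,0,0,0,152],[0,0,0,0,0,0,165],[0,0,0,0,0,0,180],[0,0,0,0,0,0,200],[0,0,0,0,0,0,200],[0,0,0,0,0,0,200],[0,0,0,0,0,0,200]], newtons=26)

```text
time_s: 19.4
tcp_pos: [0.3969, -0.4634, 0.0496]
tool_rot: [-0.0, 0.998, -0.066, 0.0]
contact_force: [-0.1, -0.2, -0.6]
gripper_width: 0.0414
gripper_force: 25.9
```

apply_moves(motion=[[0,0,-0.004,0,0,0,200],[0,0,-0.008,0,0,0,200],[0,0,-0.012,0,0,0,200],[0,0,-0.012,0,0,0,200],[0,0,-0.01,0,0,0,200],[0,0,0,0,0,0,200],[0,0,0,0,0,0,200]])

```text
time_s: 19.98
tcp_pos: [0.3972, -0.4638, 0.0967]
tool_rot: [0.001, 0.998, -0.066, 0.001]
contact_force: [0.1, 0.3, -1.4]
gripper_width: 0.0414
gripper_force: 25.9
```

```bash
python3 tg.py pics/t6.png;python3 pp.py pics/t6.png
```

```text
[ 0.39715743 -0.46380093  0.09668053] [ 0.94  0.47 -0.24  1.85  0.14  0.84 -1.07]
yaw -0.13234160270851852
heads expected [ 0.50620105 -0.47832234  0.0918208 ] [277.82187455   8.35993742] grip px [277.78810863 258.88858645]
red (234, 0, 102, 61) mid [ 0.50636996 -0.48225453  0.048     ] L/R [ 0.50989616 -0.45565799] [ 0.50284194 -0.50886479]
2 [(212, 227), (338, 354)]
10 [(213, 228), (338, 354)]
18 [(215, 226), (337, 351)]
26 [(215, 230), (335, 350)]
34 [(216, 234), (330, 349)]
60 [(219, 230), (333, 345)]
100 [(223, 234), (328, 339)]
```

The pepper rises with the tongs (grips 41.4 mm wide at 26 N). Now over to the hob, high.

apply_moves(motion=[[0,0,-0.02,0,0,0,200],[0,0,-0.025,0,0,0,200],[0,0,-0.025,0,0,0,200],[0,0,-0.025,0,0,0,200],[0.003,-0.006,-0.02,0,0,0,200],[0.006,-0.014,-0.01,0,0,0,200],[0.006,-0.02,0,0,0,0,200],[0.006,-0.025,0,0,0,0,200],[0.006,-0.025,0,0,0,0,200],[0.006,-0.025,0,0,0,0,200],[0.006,-0.025,0,0,0,0,200],[0.006,-0.025,0,0,0,0,200],[0,-0.025,0,0,0,0,200],[0,-0.025,0,0,0,0,200],[0,-0.025,0,0,0,0,200],[0,-0.025,0,0,0,0,200],[0,-0.025,0,0,0,0,200],[0,-0.025,0,0,0,0,200],[0,-0.025,0,0,0,0,200],[0,-0.025,0,0,0,0,200]])

```text
time_s: 21.7
tcp_pos: [0.489, -0.1053, 0.2197]
tool_rot: [-0.0, 0.998, -0.066, -0.001]
contact_force: [0.5, 0.6, -2.0]
gripper_width: 0.0414
gripper_force: 25.9
```

apply_moves(motion=[[0,-0.025,0,0,0,0,200],[0,-0.025,0,0,0,0,200],[0,-0.025,0,0,0,0,200],[0,-0.025,0,0,0,0,200],[0,-0.025,0,0,0,0,200],[0,-0.025,0,0,0,0,200],[0,-0.025,0,0,0,0,200],[0,-0.025,0,0,0,0,200],[0,-0.025,0,0,0,0,200],[0,-0.015,0,0,0,0,200],[0,-0.008,0,0,0,0,200],[0,0,0,0,0,-0.05,200],[0,0,0,0,0,-0.07,200],[0,0,0,0,0,-0.07,200],[0,0,0,0,0,-0.07,200],[0,0,0,0,0,-0.05,200],[0,0,0,0,0,-0.02,200],[0,0,0,0,0,0,200],[0,0,0,0,0,0,200],[0,0,0,0,0,0,200]])

```text
time_s: 23.37
tcp_pos: [0.5221, 0.1382, 0.2205]
tool_rot: [0.0, 0.995, 0.098, -0.0]
contact_force: [0.6, 0.2, -2.0]
gripper_width: 0.0416
gripper_force: 25.9
```

```bash
python3 tg.py pics/t7.png;python3 pp.py pics/t7.png; python3 - <<'E'
from h import *
T=cal("top"); C=[onz(T,90+u/4-.4,140+v/4-.4,.05)[:2] for u,v in ((128,30),(365,42),(112,263),(357,270))]; print(np.round(C,4),np.mean(C,0))
E
```

```text
[0.52214994 0.13817677 0.22049804] [ 0.2   0.27 -0.68  1.87  0.19  1.06 -1.93]
yaw 0.19623888223595634
heads expected [0.63003747 0.1596242  0.21546936] [277.60967525   8.29565977] grip px [277.59900259 258.88723768]
red (234, 0, 102, 61) mid [0.65693352 0.15867502 0.048     ] L/R [0.64867043 0.20018472] [0.66519786 0.11715897]
2 [(100, 131), (210, 221), (229, 234), (335, 337), (346, 355)]
10 [(100, 123), (198, 222), (229, 233), (336, 337), (344, 354)]
18 [(100, 123), (202, 204), (208, 210), (215, 232), (336, 351)]
26 [(100, 122), (204, 233), (334, 350)]
34 [(100, 121), (205, 236), (330, 349)]
60 [(100, 100), (125, 132), (199, 227), (232, 245), (256, 262), (272, 328), (338, 346)]
100 [(100, 192), (207, 230), (235, 237), (247, 317), (333, 339)]
[[0.7204 0.3423]
 [0.7073 0.1734]
 [0.5553 0.3501]
 [0.5468 0.178 ]] [0.63246621 0.26093708]
```

apply_moves(motion=[[0.004,-0.015,0,0,0,0,200],[0.006,-0.025,0,0,0,0,200],[0.006,-0.025,0,0,0,0,200],[0.006,-0.02,0,0,0,0,200],[0.004,-0.015,0.01,0,0,0,200],[0,0,0.015,0,0,0,200],[0,0,0.015,0,0,0,200],[0,0,0.015,0,0,0,200],[0,0,0.015,0,0,0,200],[0,0,0.01,0,0,0,200],[0,0,0,0,0,0,200],[0,0,0,0,0,0,200],[0,0,0,0,0,0,200]])

```text
time_s: 24.5
tcp_pos: [0.5286, 0.2418, 0.1415]
tool_rot: [-0.0, 0.995, 0.099, 0.0]
contact_force: [0.2, 0.0, -1.5]
gripper_width: 0.0412
gripper_force: 25.9
```

```bash
python3 tg.py pics/t8.png; python3 - <<'E'
from h import *
T=cal("top");S=cal("scene"); t=read_camera("top"); s=read_camera("scene")
P=[]
for im,c in ((t,T),(s,S)):
    h=cv2.cvtColor(im,cv2.COLOR_BGR2HSV); m=(((h[...,0]<6)|(h[...,0]>172))&(h[...,1]>150)&(h[...,2]>60)).astype(np.uint8)
    u0,v0=proj(c,[.636,.263,.14]).astype(int); z=np.zeros_like(m); z[v0-35:v0+35,u0-35:u0+35]=m[v0-35:v0+35,u0-35:u0+35]
    cs=cv2.findContours(z,0,2)[0]
    if not cs: print("none",u0,v0); continue
    c_=max(cs,key=cv2.contourArea); x,y,w,hh=cv2.boundingRect(c_); print((x,y,w,hh),cv2.contourArea(c_)); P.append(ray(c,x+w/2,y+hh/2))
if len(P)==2:
    (e1,d1),(e2,d2)=P; k=np.linalg.lstsq(np.c_[d1,-d2],e2-e1,rcond=None)[0]; print(e1+k[0]*d1,e2+k[1]*d2)
E
```

```text
[0.52857121 0.24176595 0.14149989] [-0.01  0.43 -0.67  1.86  0.33  0.95 -2.2 ]
yaw 0.19757749534891114
heads expected [0.63643569 0.26336083 0.13660937] [277.55333784   8.13815236] grip px [277.5546769  258.78551726]
(127, 161, 18, 18) 204.5
(440, 174, 17, 19) 126.5
[0.63558219 0.2644977  0.13697991] [0.63627    0.26620618 0.13782009]
```

Cross-view triangulation puts the pepper at (0.636, 0.265, 0.137), as expected. I'll lower it by the last 21 mm.

apply_moves(motion=[[0,0,0.008,0,0,0,200],[0,0,0.008,0,0,0,200],[0,0,0.005,0,0,0,200],[0,0,0,0,0,0,200],[0,0,0,0,0,0,200],[0,0,0,0,0,0,200],[0,0,0,0,0,0,200]])

```text
time_s: 25.23
tcp_pos: [0.5283, 0.2416, 0.1199]
tool_rot: [-0.0, 0.995, 0.099, 0.0]
contact_force: [0.7, 0.8, -1.8]
gripper_width: 0.0409
gripper_force: 25.9
```

```bash
python3 - <<'E'
from h import *
o=observe(); print(o['tcp_pos'],o['contact_force'],abs(o['qvel']).max())
s=read_camera("scene"); t=read_camera("top")
cv2.imwrite("pics/f.png",np.hstack([cv2.resize(s[130:280,350:510],(430,403),interpolation=2),cv2.resize(t[110:270,90:235],(365,403),interpolation=2)]))
E
```

```text
[0.5282644  0.24159775 0.11989163] [ 0.66500993  0.76657196 -1.78190517] 0.0034436213129567022
```

View pics/f.png

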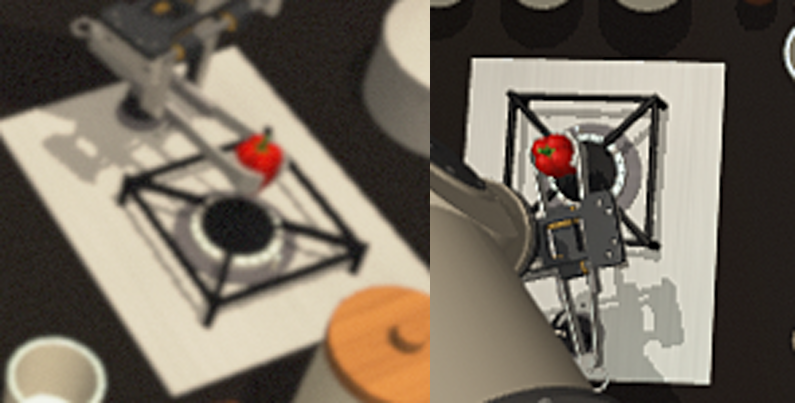

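The pepper is upright in the tongs above the burner, clear of the support. Its offset from the burner in both views is what its height explains, and the -1.8 N load is the weight of tongs plus pepper.

```bash
python3 -c "
from bench import *
print(sign_off())"
```

```text
the job is handed in; nothing more can be done
None
```

The job is handed in at about 25 s: the knob was pushed down, turned to its stop at full and let go. The tongs hold the small pepper over the middle of the burner, with its underside about 4 cm above the pan support.

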